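Hold the glazed flap of a clock-movement case at its balance point

TASK

Unscrew the captive brass cap at the front of the clock-movement case, a good quarter turn anticlockwise seen from above to its stop, so that its steel tongue no longer holds the glazed flap down. Then take the flap by its red pull bar, swing it up to where it stands straight up on its hinge, balanced and falling neither way, and finish still gripping it there so that the clockmaker can fit the lid stay; do not let it drop or tip over backwards on the way, and leave the wheel, oil bottle, cup and screwdriver where they are.

Things in the scene. Friction and masses are not known exactly. Their poses are not given: they have to be found in the camera images.
- case: Dark wooden open-topped box, 140 (x) x 260 (y) x 85 mm high, walls 10 mm, fixed to the bench, with a brass clock movement inside. Origin: centre of its underside, on the bench. Its -x face is the front (towards the robot), +y its left, z up. In front of the front wall, 96 mm ahead of the origin and 95 mm to +y, stands a 24 mm grey steel post carrying the screw cap.
- flap: Wooden-framed glazed flap, 142 x 260 x 12 mm, 0.25 to 0.5 kg, closing the case, its underside at 85 mm height and top at 97 mm when shut. Origin on the hinge line. Its x axis runs in the plane of the flap from the free edge towards the hinge, y along the hinge; it is symmetric about its mid-plane, which contains the hinge line, so it balances exactly upright.
- flap_hinge (a point): Middle of the hinge line, on the case's far (+x) top edge, 70 mm behind the case's origin and 91 mm above the bench. The hinge line runs along the case's y.
- flap_bar (a point): Centre of the red pull bar: a round bar 14 mm in diameter and 30 mm long, parallel to the hinge, held on a thin 8 mm brass stem 35 mm ahead of the flap's free edge and 177 mm from the hinge line. It moves with the flap; with the flap shut it is 91 mm above the bench with free space beneath. It can be pinched by its two flat ends from above, and then pivots between the fingers as the flap swings.
- flap_angle (a joint): Flap hinge, rad: 0 shut (flat), 1.571 straight up = balance point, 2.5 fallen over backwards against its stop. Grows as the flap opens. The hinge is nearly free: let go more than about 0.02 rad away from 1.571, the flap falls. Up to 1.0 on cap_turn the tongue keeps the flap shut.
- cap_grip (a point): On the axis of the captive screw cap, at the height to grip, 133 mm above the bench. The cap is an upright knurled brass cylinder, 32 mm in diameter, whose grip part reaches from 104 to 148 mm above the bench; beneath it a steel tongue 12 mm wide, 36 mm long from the axis and 6 mm thick (top at 104 mm) reaches over the flap's edge. The cap stays on its post and does not rise.
- cap_turn (a joint): Turn of the screw cap, rad: 0 = tongue pointing at the case's +x, over the flap (locked); grows anticlockwise seen from above to 1.57 at its stop, where the tongue points at the case's +y, clear of the flap. Starts between 0 and 0.25. Stays where it is left; takes about 0.04 N m.
- wheel: Bystander: loose brass clock wheel, 56 mm across, 16 mm high at its hub. Origin: centre of its underside.
- oil: Bystander: small loose amber oil bottle, 34 mm in diameter, 70 mm high. Origin: centre of its underside.
- cup: Bystander: small loose steel cup for screws, 60 mm across, 30 mm high. Origin: centre of its underside.
- driver: Bystander: loose screwdriver with an orange handle, 150 mm long, lying on the bench. Origin near its middle, x along it towards the blade.

How it is judged:
By the outcome, as a careful person would: the job done as asked, in the order asked, and still so for the second after the job is handed in, while the arm keeps its last pose, push and grip.
It also fails if it takes over 58 s, if anything falls off the work surface, if the arm or the gripper's body presses on something with over 40 N, if the wrist force passes 120 N, or if a joint passes its speed limit or range.

ROBOT

A 6-joint arm with a two-finger parallel gripper is mounted at the origin on the work surface. World frame = base frame: x ahead of the robot, y to its left, z up, the work surface at z = 0. Lengths are in m, angles in rad, forces in N, time in s.
With the tool pointing down it reaches from about 0.3 to 0.95 m from the base axis. Payload 3.1 kg.
Tool frame: the origin (TCP) lies at the very end of the fingers, on their centre line; the grasp point (between the pads) lies 19 mm behind it; z points along the fingers, y is the line along which they close (so a half turn about z gives the same grasp; the last joint's range is limited). The gripper opens to 85 mm and grips with 20 to 120 N. Pads are 22 mm wide; open, the fingers measure 114 mm over their backs; the gripper's body (76 mm by 85 mm) begins 54 mm behind the grasp point. The pads swing forward as they close: fully open they stand 13 mm farther back than shut.
Start: joints at [1.132, 0.308, 1.634, -0, 1.2, -0.07], TCP at [0.225, 0.583, 0.231] pointing down, gripper open.
Joint ranges: [-3.06, 3.06], [-0.79, 1.96], [0.05, 2.63], [-1.19, 4.34], [0.05, 2.64], [-2.94, 2.94]. Speed limits (rad/s): [2.79, 2.79, 3.14, 3.14, 3.14, 3.14].

INTERFACE

Orientations are given as a 3x3 rotation matrix whose columns are the frame's x, y, z axes.
In Python, from station import get_state, get_image, job_done, cut_out, tip_of gives the robot as it stands.
- The arm moves only by the shell command python3 -m jog 'ROWS'. ROWS is JSON, a list of rows, each a list of 3 entries, a list of its own where there are three numbers: the turn, a rotation vector about the tool's x, y, z in rad, then the shift along the tool's x, y, z in m, then the opening, from 0 (shut) to 1 (fully open). A call has exactly 8 rows; each row shifts and turns the commanded pose from where the row before left it, along the tool's axes as they then stand; what a row does not reach is not made up. A row lasts 1/8 s, in which the tool goes at most 62.5 mm and 10.7 degrees, less where a joint would pass 70% of its speed; a pose out of reach is approached as far as the arm can. A call with a gripper value outside its range is refused whole. The fingers move at their own pace and stop on an object; the grip force is fixed at half the most. Time passes only in rows, so rows that do not move let the fingers close, or fill a call up. It gives the time, the measured TCP pose, the force, the opening and the grip force at its end, in the units of the state.
- get_state(): the state, without advancing time (a new reading comes with each control period).
- get_image(name): name is "scene" or "top"; returns a dict with "frame" (480x640x3 uint8, red, green, blue), "depth" (480x640 float32, m along the optical axis (not along the pixel's ray), 0 where there is no reading), "vfov" (degrees; the focal length in pixels is half the picture's height over the tangent of half this angle, whatever the lens; pixels are square), "cx", "cy" (the principal point, pixels), "dist_coeffs" ([k1, k2, p1, p2, k3] as OpenCV has them; the pictures are not rectified), "R" (3x3) and "t" (3): a world point X has camera coordinates R X + t. Camera axes: x right, y down, z forward; pixel columns grow to the right and rows downward; lengths in m; the calibration is good to about 2 mm. A picture is of the moment at which its call begins.
- job_done(): hands the job in; it is judged then, once.
Trained networks look in a picture, given as the dict that the camera call returned (one of the last four; its "shot" number tells which), for a name from the list of things; names that differ only in an ending like _2 or _b are one class to them, and where a whole thing is asked for, a point or a joint stands for the part that bears it (a point fixed in the world has none). Each returns a list of dicts, best first, with "confidence" (0 to 1); they miss things now and then, are a little off and sometimes report something else, mostly with a low value. They report only what shows in the picture. A call takes as long as a camera call.
- cut_out(picture, thing): "mask" (480x640 bool, what is visible of it).
- tip_of(picture, thing): "centre" ([x, y, z] in m, in world coordinates, good to about 4 mm: a listed point, or the origin of a listed thing).
The state is a dict: "time": time; "joints": joint angles; "dq": joint speeds; "effort": joint torques, N m; "ee_pos": TCP position; "orientation": TCP orientation; "contact_force": force on the tool from outside, world axes, zero at the start; "torque": the same for the moment, N m; "width": finger opening in m; "grip_force": force on a finger pad.
Only numpy, scipy, OpenCV 4.12 (cv2) and the standard library are available. Lean on these libraries where they do the work, as an engineer would, in place of code of your own. Each camera call takes 0.05 s, during which the arm holds its last target. There are 200 camera calls.

## Working session

There is one attempt and no reset: what is moved stays moved. The work goes in short steps, Python scripts to look and compute and a shell command to move; the robot and the scene stay as the last step left them, time stands still between calls to the robot, and variables do not carry over. Pictures are saved under pics/ and viewed, at most 10 in all, crops included, and the job is handed in when it is done.

```bash
mkdir -p pics; cat > h.py <<'E'
import numpy as np, cv2
from station import *
def K(p):
    f=240/np.tan(np.radians(p["vfov"])/2); return np.array([[f,0,p["cx"]],[0,f,p["cy"]],[0,0,1.]])
def proj(p,X):
    r,_=cv2.Rodrigues(np.array(p["R"])); return cv2.projectPoints(np.array(X,float).reshape(-1,3),r,np.array(p["t"],float),K(p),np.array(p["dist_coeffs"],float))[0].reshape(-1,2)
def cloud(p,mask):
    v,u=np.nonzero(mask&(p["depth"]>0)); d=p["depth"][v,u]
    n=cv2.undistortPoints(np.c_[u,v].astype(float).reshape(-1,1,2),K(p),np.array(p["dist_coeffs"],float)).reshape(-1,2)
    return (np.c_[n*d[:,None],d]-np.array(p["t"]))@np.array(p["R"])
def save(p,n): cv2.imwrite("pics/"+n,p["frame"][:,:,::-1])
E
python3 - <<'E'
from h import *
np.set_printoptions(precision=4,suppress=True)
print(get_state())
for n in ("scene","top"):
    p=get_image(n); save(p,n+"0.png"); print(n,"cam at",-np.array(p["R"]).T@p["t"])
    for th in ("case","flap_hinge","flap_bar","cap_grip","flap","wheel","oil","cup","driver"):
        r=tip_of(p,th); print(th,[(np.round(x["centre"],4),round(x["confidence"],2)) for x in r[:2]], proj(p,r[0]["centre"]) if r else "")
E
```

```text
{'time': 0.0, 'joints': array([ 1.1323,  0.309 ,  1.6352, -0.    ,  1.1997, -0.0697]), 'dq': array([-0.0006,  0.0007,  0.0001, -0.0011,  0.0003, -0.0012]), 'effort': array([  0.0007, -41.5245, -27.6671,  -0.0001,   0.01  ,  -0.    ]), 'ee_pos': array([0.225 , 0.5822, 0.2301]), 'orientation': array([[-0.9327,  0.3605, -0.001 ],
       [ 0.3605,  0.9327, -0.002 ],
       [ 0.0002, -0.0022, -1.    ]]), 'contact_force': array([ 0.2328, -0.3322,  0.5004]), 'torque': array([ 0.0075, -0.0546, -0.0023]), 'grip_force': 0.0, 'width': 0.08528365299891133}
scene cam at [1.1777 0.4121 0.7602]
case [(array([0.6203, 0.0274, 0.0036]), 0.73)] [[306.5703 281.997 ]]
flap_hinge [(array([0.6863, 0.0178, 0.0891]), 0.66)] [[279.8912 270.5382]]
flap_bar [(array([0.5101, 0.0513, 0.0912]), 0.95)] [[348.933 219.607]]
cap_grip [(array([0.5454, 0.1427, 0.1311]), 0.83)] [[385.0075 232.7768]]
flap [(array([0.6875, 0.0144, 0.0931]), 0.78)] [[277.7546 268.5824]]
wheel [(array([ 0.6252,  0.2424, -0.0007]), 0.98)] [[407.345  335.3146]]
oil [(array([0.6958, 0.2071, 0.0002]), 0.64)] [[370.1136 354.3816]]
cup [(array([ 0
[... 239 characters left out ...]
.0025]), 0.72)] [[317.8278 236.3133]]
flap_hinge [(array([0.6868, 0.0164, 0.0904]), 0.75), (array([ 0.6024, -0.1643, -0.0016]), 0.68)] [[323.1071 193.4094]]
flap_bar [(array([0.5132, 0.045 , 0.0942]), 0.89)] [[308.148  277.9907]]
cap_grip [(array([0.5413, 0.1383, 0.1342]), 0.83)] [[258.4025 260.0996]]
flap [(array([0.6908, 0.0145, 0.0909]), 0.83)] [[324.0488 191.4648]]
wheel [(array([ 0.6217,  0.2456, -0.0016]), 0.9)] [[218.2852 233.7039]]
oil [(array([0.6946, 0.208 , 0.0026]), 0.63)] [[236.4356 201.3617]]
cup [(array([ 0.6027, -0.1667, -0.0003]), 0.78), (array([ 0.6976,  0.2089, -0.0008]), 0.41)] [[406.2171 243.1768]]
driver [(array([ 0.5084, -0.2082, -0.0005]), 0.56)] [[426.7613 286.2747]]
```

```bash
python3 - <<'E'
from h import *
np.set_printoptions(precision=4,suppress=True)
B=[]
for n in ("scene","top"):
    p=get_image(n)
    for th in ("flap_bar","cap_grip","flap"):
        r=cut_out(p,th)
        if not r: print(n,th,"none"); continue
        m=r[0]["mask"]; c=cloud(p,m); print(n,th,round(r[0]["confidence"],2),len(c),"med",np.median(c,0),"lo",np.percentile(c,3,0),"hi",np.percentile(c,97,0))
        if th=="flap":
            t=c[abs(c[:,2]-.096)<.006]; print(cv2.minAreaRect(t[:,:2].astype(np.float32)),len(t))
        if th=="cap_grip":
            t=c[c[:,2]>.143]; print("top disc",cv2.minEnclosingCircle(t[:,:2].astype(np.float32)),t.mean(0)); t=c[(c[:,2]<.108)&(c[:,2]>.098)]; print("tongue",len(t),t.mean(0) if len(t) else "")
        if th=="flap_bar":
            hsv=cv2.cvtColor(p["frame"],cv2.COLOR_RGB2HSV); red=((hsv[...,0]<8)|(hsv[...,0]>172))&(hsv[...,1]>140)&cv2.dilate(m.astype(np.uint8),np.ones((9,9))).astype(bool)
            t=cloud(p,red); print("red",len(t),t.mean(0),cv2.minAreaRect(t[:,:2].astype(np.float32)))
E
```

```text
scene flap_bar 0.7 9087 med [0.6192 0.0453 0.094 ] lo [ 0.5317 -0.0884  0.0883] hi [0.6938 0.1591 0.099 ]
red 163 [0.5697 0.059  0.0874] ((0.5745149850845337, 0.06020073592662811), (0.24712863564491272, 0.2659521996974945), 72.6116943359375)
scene cap_grip 0.83 562 med [0.5497 0.1461 0.1317] lo [0.5297 0.1307 0.1023] hi [0.5712 0.1582 0.1502]
top disc ((0.5393952131271362, 0.1435617357492447), 0.015702100470662117) [0.5416 0.1443 0.1479]
tongue 95 [0.562 0.145 0.104]
scene flap 0.97 8873 med [0.6197 0.0464 0.0941] lo [ 0.5374 -0.0856  0.0901] hi [0.6936 0.1582 0.099 ]
((0.5963553786277771, 0.03643195331096649), (0.2613902986049652, 0.18439805507659912), 80.12151336669922) 8622
top flap_bar 0.8 9226 med [0.6137 0.0321 0.0952] lo [ 0.5364 -0.0901  0.0907] hi [0.6887 0.1511 0.1006]
red 164 [0.5229 0.0369 0.0751] ((0.527439534664154, 0.045946359634399414), (0.2489287257194519, 0.044614192098379135), 80.03749084472656)
top cap_grip 0.64 291 med [0.539  0.1387 0.1479] lo [0.5247 0.1252 0.104 ] hi [0.5684 0.1522 0.1516]
top disc ((0.5394938588142395, 0.13979917764663696), 0.01564307138323784) [0.5389 0.1396 0.1486]
tongue 26 [0.5671 0.1417 0.105 ]
top flap 0.69 9282 med [0.6146 0.0307 0.0952] lo [ 0.5367 -0.0911  0.0906] hi [0.6899 0.1512 0.1006]
((0.5968644022941589, 0.03397568315267563), (0.26089534163475037, 0.1844901591539383), 80.10039520263672) 9047
```

View pics/top0.png

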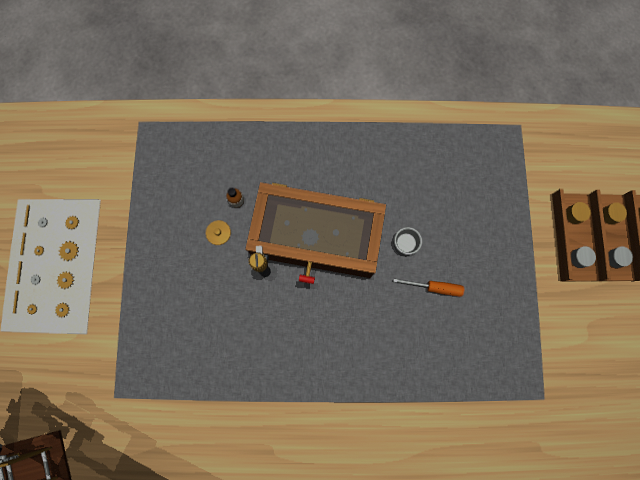

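View pics/scene0.png

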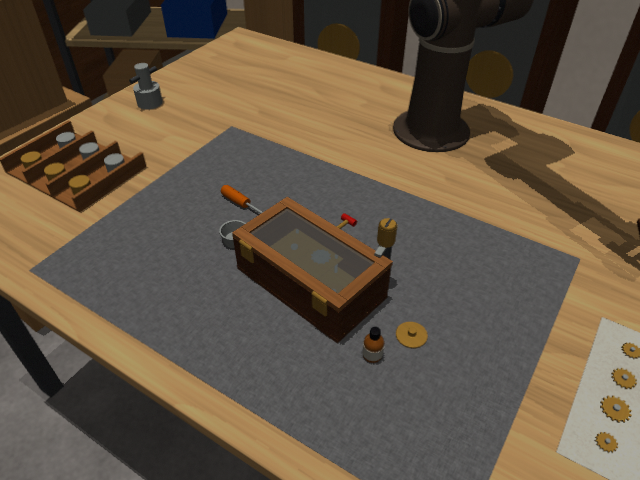

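The top view shows the flap's long side at about 80° to world x, the bar at about (307,280) and the cap at (258,260) with its tongue over the flap edge. The scene view agrees: bar (348,219), cap (387,232).

Measured: cap about (0.540, 0.140), bar (0.512, 0.047, 0.091), hinge (0.687, 0.016, 0.09). These fit the given sizes to a few mm.

```bash
python3 -m jog '[[[0,0,0],[-0.05,-0.033,0],1],[[0,0,0],[-0.05,-0.033,0],1],[[0,0,0],[-0.05,-0.033,0],1],[[0,0,0],[-0.05,-0.033,0],1],[[0,0,0],[-0.05,-0.033,0],1],[[0,0,0],[-0.05,-0.033,0],1],[[0,0,0],[-0.05,-0.033,0],1],[[0,0,0],[-0.05,-0.033,0],1]]'; python3 -m jog '[[[0,0,0],[-0.027,-0.017,0],1],[[0,0,0],[-0.026,-0.018,0],1],[[0,0,0.18],[0,0,0],1],[[0,0,0.18],[0,0,0],1],[[0,0,0.18],[0,0,0],1],[[0,0,0.18],[0,0,0],1],[[0,0,0.18],[0,0,0],1],[[0,0,0.18],[0,0,0],1]]'; python3 -c "
from station import *;s=get_state();print(s['joints'],s['ee_pos'],s['orientation'])"
```

```text
time: 2.4
ee_pos: [0.5044, 0.1909, 0.2317]
orientation: [[-0.933, 0.361, 0.001], [0.361, 0.933, 0.001], [-0.001, 0.001, -1.0]]
contact_force: [1.2, 0.1, 0.2]
width: 0.0853
grip_force: 0.0
time: 3.4
ee_pos: [0.5401, 0.1407, 0.2313]
orientation: [[-0.116, 0.993, 0.0], [0.993, 0.116, 0.0], [0.0, 0.0, -1.0]]
contact_force: [0.2, 0.6, 0.1]
width: 0.0854
grip_force: 0.0
[1.76899029e-01 1.80103324e-01 1.79311586e+00 6.77902989e-06
 1.16828847e+00 6.09112642e-02] [0.54009939 0.14074394 0.23132769] [[-1.15725236e-01  9.93281261e-01  8.25810922e-05]
 [ 9.93281264e-01  1.15725234e-01  2.10989705e-05]
 [ 1.14004958e-05  8.44679349e-05 -9.99999996e-01]]
```

```bash
python3 -m jog '[[[0,0,0.15],[0,0,0.03],1],[[0,0,0.1],[0,0,0.03],1],[[0,0,0],[0,0,0.03],1],[[0,0,0],[0,0,0.015],1],[[0,0,0],[0,0,0.012],1],[[0,0,0],[0,0,0],0.3],[[0,0,0],[0,0,0],0.2],[[0,0,0],[0,0,0],0.1]]';  python3 -m jog '[[[0,0,0],[0,0,0],0],[[0,0,0],[0,0,0],0],[[0,0,0],[0,0,0],0],[[0,0,0],[0,0,0],0],[[0,0,0],[0,0,0],0],[[0,0,0],[0,0,0],0],[[0,0,0],[0,0,0],0],[[0,0,0],[0,0,0],0]]'; python3 -c "
from station import *;s=get_state();print(s['joints'],s['torque'])"
```

```text
time: 4.4
ee_pos: [0.5407, 0.141, 0.1154]
orientation: [[0.128, 0.992, 0.001], [0.992, -0.128, 0.0], [0.001, 0.001, -1.0]]
contact_force: [-8.5, 1.7, 10.5]
width: 0.0322
grip_force: 6.7
time: 5.4
ee_pos: [0.5397, 0.1411, 0.1157]
orientation: [[0.128, 0.992, -0.001], [0.992, -0.128, 0.0], [0.0, -0.001, -1.0]]
contact_force: [-5.0, 0.8, 5.0]
width: 0.029
grip_force: 60.5
[1.77317753e-01 3.20252528e-01 1.87814639e+00 7.25984275e-04
 9.43950539e-01 3.05027796e-01] [0.08776334 0.55273567 0.02316136]
```

```bash
python3 -m jog '[[[0,0,-0.14],[0,0,0],0],[[0,0,-0.14],[0,0,0],0],[[0,0,-0.14],[0,0,0],0],[[0,0,-0.14],[0,0,0],0],[[0,0,-0.14],[0,0,0],0],[[0,0,-0.14],[0,0,0],0],[[0,0,-0.14],[0,0,0],0],[[0,0,-0.14],[0,0,0],0]]'; python3 -c "
from h import *;s=get_state();print(s['joints'],s['torque'])
p=get_image('scene'); f=p['frame'][150:320,290:480]; cv2.imwrite('pics/cap1.png',cv2.resize(f[:,:,::-1],None,fx=3,fy=3))"
```

```text
time: 6.4
ee_pos: [0.5388, 0.1408, 0.1157]
orientation: [[-0.84, 0.543, -0.003], [0.543, 0.84, -0.0], [0.002, -0.002, -1.0]]
contact_force: [-6.0, -0.8, 7.0]
width: 0.0291
grip_force: 60.7
[ 1.77205179e-01  3.19904595e-01  1.87864110e+00  4.29517073e-04
  9.45961243e-01 -8.19517247e-01] [-0.07261787  0.81829127 -0.04698543]
```

View pics/cap1.png

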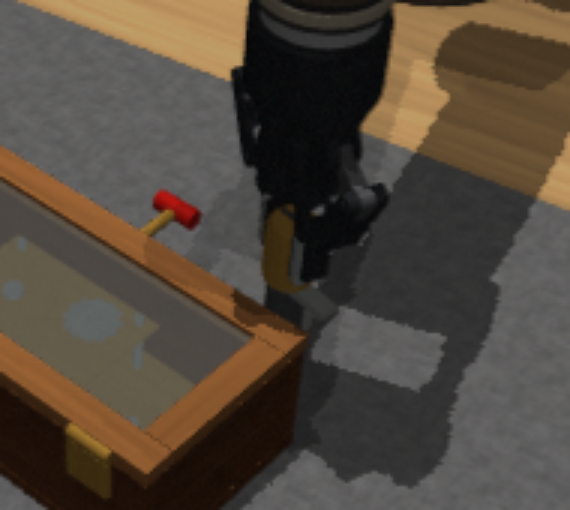

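The crop shows the tongue swung out to about (320,300), past the flap's corner. I'll carry on to the stop while watching the torque.

```bash
python3 -m jog '[[[0,0,-0.05],[0,0,0],0],[[0,0,-0.05],[0,0,0],0],[[0,0,-0.05],[0,0,0],0],[[0,0,-0.04],[0,0,0],0],[[0,0,-0.04],[0,0,0],0],[[0,0,0],[0,0,0],0],[[0,0,0],[0,0,0],0],[[0,0,0],[0,0,0],0]]'; python3 -c "
from h import *;s=get_state();print(s['joints'],s['torque'])"
```

```text
time: 7.45
ee_pos: [0.5387, 0.1407, 0.1157]
orientation: [[-0.938, 0.347, -0.004], [0.347, 0.938, 0.001], [0.004, -0.0, -1.0]]
contact_force: [-5.9, -1.3, 8.1]
width: 0.0292
grip_force: 60.7
[ 1.76330176e-01  3.19847980e-01  1.87876807e+00  1.83679502e-03
  9.46318074e-01 -1.04111730e+00] [-0.25154729  0.84698065 -1.177515  ]
```

The moment jumped to -1.18 N m after about 77° of turn, so the cap is on its stop. Next: release, rise, align to the case's y and move over the bar.

```bash
python3 -m jog '[[[0,0,0],[0,0,0],1],[[0,0,0],[0,0,0],1],[[0,0,0],[0,0,0],1],[[0,0,0],[0,0,0],1],[[0,0,0],[0,0,-0.02],1],[[0,0,0],[0,0,-0.025],1],[[0,0,-0.09],[0,0,-0.025],1],[[0,0,-0.09],[0,0,0],1]]'; python3 -m jog '[[[0,0,0],[0.004,-0.033,0],1],[[0,0,0],[0.003,-0.032,0],1],[[0,0,0],[0.003,-0.032,0],1],[[0,0,0],[0,0,0],1],[[0,0,0],[0,0,0],1],[[0,0,0],[0,0,0],1],[[0,0,0],[0,0,0],1],[[0,0,0],[0,0,0],1]]'; python3 - <<'E'
from h import *
p=get_image('scene'); f=p['frame'][150:320,290:480]; cv2.imwrite('pics/cap2.png',cv2.resize(f[:,:,::-1],None,fx=3,fy=3))
print(tip_of(p,"flap_bar")[:1],tip_of(p,"flap_hinge")[:1])
r=cut_out(p,"cap_grip"); c=cloud(p,r[0]["mask"]); t=c[(c[:,2]<.108)&(c[:,2]>.098)]; print("tongue",len(t),t.mean(0))
hsv=cv2.cvtColor(p["frame"],cv2.COLOR_RGB2HSV); red=((hsv[...,0]<5)|(hsv[...,0]>174))&(hsv[...,1]>190)&(hsv[...,2]>90); red[:205]=0;red[235:]=0;red[:,:330]=0;red[:,370:]=0
t=cloud(p,red); t=t[abs(t[:,2]-.091)<.012]; print("red",len(t),t.mean(0),cv2.minAreaRect(t[:,:2].astype(np.float32)),t.max(0),t.min(0))
E
```

```text
time: 8.45
ee_pos: [0.5422, 0.1412, 0.187]
orientation: [[-0.986, 0.165, 0.005], [0.165, 0.986, 0.001], [-0.005, 0.002, -1.0]]
contact_force: [0.4, 0.2, -0.1]
width: 0.0853
grip_force: 0.0
time: 9.45
ee_pos: [0.514, 0.0474, 0.1842]
orientation: [[-0.986, 0.167, -0.0], [0.167, 0.986, 0.0], [0.0, 0.0, -1.0]]
contact_force: [-0.6, -0.0, -0.6]
width: 0.0852
grip_force: 0.0
[{'centre': [0.5088, 0.0509, 0.0899], 'confidence': 0.69}] [{'centre': [0.6852, 0.019, 0.0892], 'confidence': 0.89}]
tongue 110 [0.5448082  0.16429938 0.10419633]Traceback (most recent call last):
  File "<stdin>", line 6, in <module>
  File "h.py", line 9, in cloud
    n=cv2.undistortPoints(np.c_[u,v].astype(float).reshape(-1,1,2),K(p),np.array(p["dist_coeffs"],float)).reshape(-1,2)
      ~~~~~~~~~~~~~~~~~~~^^^^^^^^^^^^^^^^^^^^^^^^^^^^^^^^^^^^^^^^^^^^^^^^^^^^^^^^^^^^^^^^^^^^^^^^^^^^^^^^
cv2.error: OpenCV(4.12.0) /io/opencv/modules/calib3d/src/undistort.dispatch.cpp:347: error: (-215:Assertion failed) CV_IS_MAT(_src) && CV_IS_MAT(_dst) && (_src->rows == 1 || _src->cols == 1) && (_dst->rows == 1 || _dst->cols == 1) && _src->cols + _src->rows - 1 == _dst->rows + _dst->cols - 1 && (CV_MAT_TYPE(_src->type) == CV_32FC2 || CV_MAT_TYPE(_src->type) == CV_64FC2) && (CV_MAT_TYPE(_dst->type) == CV_32FC2 || CV_MAT_TYPE(_dst->type) == CV_64FC2) in function 'cvUndistortPointsInternal'
```

View pics/cap2.png

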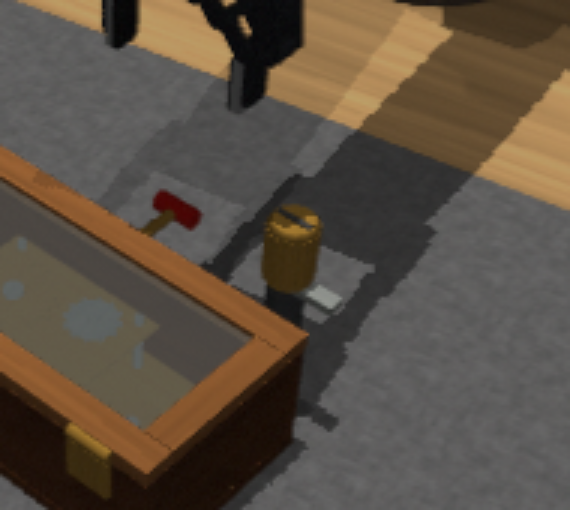

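The tongue (325,298 in the crop) now points along the case's +y, clear of the flap, at about 78° in the world frame. The bar is at (177,210), dark in the gripper's shadow. I'll go down and pinch it.

```bash
python3 -m jog '[[[0,0,0],[0.002,0,0.03],1],[[0,0,0],[0,0,0.03],1],[[0,0,0],[0,0,0.03],1],[[0,0,0],[0,0,0.022],1],[[0,0,0],[0,0,0],0.6],[[0,0,0],[0,0,0],0.4],[[0,0,0],[0,0,0],0],[[0,0,0],[0,0,0],0]]';  python3 -m jog '[[[0,0,0],[0,0,0],0],[[0,0,0],[0,0,0],0],[[0,0,0],[0,0,0],0],[[0,0,0],[0,0,0],0],[[0,0,0],[0,0,0],0],[[0,0,0],[0,0,0],0],[[0,0,0],[0,0,0],0],[[0,0,0],[0,0,0],0]]'; python3 - <<'E'
from h import *
s=get_state();print(s['joints'],s['torque'])
p=get_image('scene'); f=p['frame'][100:300,240:440]; cv2.imwrite('pics/bar1.png',cv2.resize(f[:,:,::-1],None,fx=3,fy=3))
E
```

```text
time: 10.65
ee_pos: [0.5134, 0.0483, 0.074]
orientation: [[-0.986, 0.169, 0.003], [0.169, 0.986, 0.002], [-0.003, 0.003, -1.0]]
contact_force: [-0.9, 5.1, 4.9]
width: 0.0287
grip_force: 59.1
time: 11.65
ee_pos: [0.5134, 0.0482, 0.0739]
orientation: [[-0.986, 0.169, 0.003], [0.169, 0.986, 0.002], [-0.003, 0.002, -1.0]]
contact_force: [-0.4, 5.0, 6.5]
width: 0.0284
grip_force: 59.3
[ 0.0080969   0.31285172  1.99691713  0.002353    0.82867518 -1.39476023] [ 0.85221773  0.12625883 -0.05918147]
```

View pics/bar1.png

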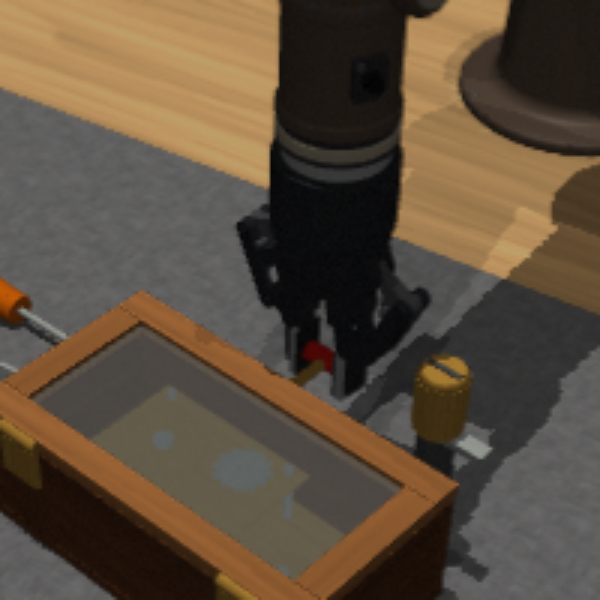

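The bar's ends are held between the pads (320,355). Starting the arc at radius 177 mm, first 30°.

```bash
python3 -m jog '[[[0,0,0],[-0.0004,0,-0.0116],0],[[0,0,0],[-0.0011,0,-0.0115],0],[[0,0,0],[-0.0019,0,-0.0114],0],[[0,0,0],[-0.0026,0,-0.0113],0],[[0,0,0],[-0.0034,0,-0.0111],0],[[0,0,0],[-0.0041,0,-0.0108],0],[[0,0,0],[-0.0048,0,-0.0106],0],[[0,0,0],[-0.0055,0,-0.0102],0]]'; python3 - <<'E'
from h import *
s=get_state();print(s['ee_pos'],s['contact_force'],s['torque'],s['width'])
p=get_image('scene'); c=cloud(p,cut_out(p,"flap")[0]["mask"])
ex=np.array([.9855,-.170,0]); H=np.array([.687,.017,.091])
a=(c-H)@-ex; b=c[:,2]-.091; ok=(a>.02)&(b>.005); k=np.polyfit(a[ok],b[ok],1); print(ok.sum(),np.arctan(k[0]),k)
E
```

```text
time: 12.7
ee_pos: [0.5359, 0.0442, 0.1604]
orientation: [[-0.986, 0.169, 0.001], [0.169, 0.986, 0.002], [-0.001, 0.002, -1.0]]
contact_force: [4.1, 5.2, -6.2]
width: 0.0286
grip_force: 59.5
[0.53594204 0.04424989 0.16043771] [ 4.085288    5.2124981  -6.19185034] [ 0.82867336 -0.20191457 -0.05018039] 0.0286497743827895
9275 0.5273551621316993 [ 5.82369694e-01 -2.29229938e-04]
```

```bash
python3 -m jog '[[[0,0,0],[-0.0061,0,-0.0098],0],[[0,0,0],[-0.0068,0,-0.0094],0],[[0,0,0],[-0.0073,0,-0.009],0],[[0,0,0],[-0.0079,0,-0.0084],0],[[0,0,0],[-0.0085,0,-0.0079],0],[[0,0,0],[-0.009,0,-0.0073],0],[[0,0,0],[-0.0094,0,-0.0068],0],[[0,0,0],[-0.0098,0,-0.0061],0]]'; python3 - <<'E'
from h import *
s=get_state();print(s['ee_pos'],s['contact_force'],s['torque'],s['width'])
p=get_image('scene'); save(p,"s60.png"); c=cloud(p,cut_out(p,"flap")[0]["mask"])
ex=np.array([.9855,-.170,0]); H=np.array([.687,.017,.091])
a=(c-H)@-ex; b=c[:,2]-.091; ok=(b>.02)&(b<.14)&(a<b); k=np.polyfit(b[ok],a[ok],1); print(ok.sum(),np.pi/2-np.arctan(k[0]),k)
E
```

```text
time: 13.8
ee_pos: [0.5975, 0.0335, 0.2243]
orientation: [[-0.986, 0.168, -0.005], [0.168, 0.986, 0.002], [0.006, 0.001, -1.0]]
contact_force: [-1.2, 4.5, -3.3]
width: 0.0284
grip_force: 59.5
[0.59753734 0.0334669  0.22428712] [-1.15972127  4.53596517 -3.29596667] [ 0.8665302   0.68482126 -0.17810142] 0.028352071654079727
9696 1.0256852311675064 [0.60639863 0.00121529]
```

```bash
python3 -m jog '[[[0,0,0],[-0.0102,0,-0.0055],0],[[0,0,0],[-0.0106,0,-0.0048],0],[[0,0,0],[-0.0108,0,-0.0041],0],[[0,0,0],[-0.0111,0,-0.0034],0],[[0,0,0],[-0.0113,0,-0.0026],0],[[0,0,0],[-0.0114,0,-0.0019],0],[[0,0,0],[0,0,0],0],[[0,0,0],[0,0,0],0]]'; cat > ang.py <<'E'
from h import *
np.set_printoptions(precision=4,suppress=True)
s=get_state();print(s['ee_pos'],s['contact_force'],s['torque'],s['width'])
ex=np.array([.9855,-.170,0]); H=np.array([.687,.017,.091])
for n in ("scene","top"):
    p=get_image(n); save(p,n+"%.1f.png"%s['time'])
    r=cut_out(p,"flap")
    if r:
        c=cloud(p,r[0]["mask"]); a=(c-H)@-ex; b=c[:,2]-.091; ok=(b>.02)&(b<.14)&(abs(a)<.06); 
        if ok.sum()<100: continue
        k=np.polyfit(b[ok],a[ok],1)
        for _ in range(3):
            ok2=ok&(abs(a-np.polyval(k,b))<.006); k=np.polyfit(b[ok2],a[ok2],1)
        print(n,ok.sum(),ok2.sum(),"angle",np.pi/2-np.arctan(k[0]),k)
    for th in ("flap_bar","flap_hinge"):
        r=tip_of(p,th); print(n,th,[(np.round(x["centre"],4),round(x["confidence"],2)) for x in r[:1]])
E
python3 ang.py
```

```text
time: 14.9
ee_pos: [0.663, 0.0219, 0.2476]
orientation: [[-0.986, 0.168, -0.002], [0.168, 0.986, 0.001], [0.002, 0.001, -1.0]]
contact_force: [-1.4, 4.2, -0.1]
width: 0.0284
grip_force: 59.8
[0.663  0.0219 0.2476] [-1.3764  4.1648 -0.0842] [0.9353 0.6464 0.0674] 0.02840291319644355
scene 7928 7739 angle 1.4125552287810281 [0.1596 0.0014]
scene flap_bar [(array([0.654 , 0.0256, 0.2646]), 0.62)]
scene flap_hinge [(array([0.6873, 0.0166, 0.0926]), 0.94)]
```

```bash
python3 -m jog '[[[0,0,0],[-0.008,0,-0.001],0],[[0,0,0],[-0.007,0,-0.0004],0],[[0,0,0],[-0.005,0,-0.0001],0],[[0,0,0],[-0.002,0,0],0],[[0,0,0],[0,0,0],0],[[0,0,0],[0,0,0],0],[[0,0,0],[0,0,0],0],[[0,0,0],[0,0,0],0]]'; cat >> ang.py <<'E'
    ey=np.array([.170,.9855,0]); C=cloud(p,np.ones((480,640),bool)); A=(C-H)@-ex; B=C[:,2]-.091; V=(C-H)@ey
    if n=="scene":
        for lo,hi in ((-.13,-.113),(.113,.13),(-.1,.1)):
            ok=(V>lo)&(V<hi)&(B>.02)&(B<.138)&(abs(A)<.05)
            if ok.sum()<50: continue
            k=np.polyfit(B[ok],A[ok],1)
            for _ in range(5):
                g=ok&(abs(A-np.polyval(k,B))<.005); k=np.polyfit(B[g],A[g],1)
            print("strip",lo,hi,g.sum(),"angle",np.pi/2-np.arctan(k[0]),"icpt",k[1])
    else:
        for lo,hi in ((-.125,-.06),(.06,.125)):
            g=(V>lo)&(V<hi)&(B>.137)&(B<.147)&(abs(A)<.05); print("top edge",g.sum(),"a",A[g].mean() if g.any() else "", np.percentile(A[g],[2,98]) if g.any() else "",B[g].mean())
E
python3 ang.py
```

```text
time: 16.2
ee_pos: [0.6853, 0.018, 0.2495]
orientation: [[-0.986, 0.168, 0.0], [0.168, 0.986, 0.001], [0.0, 0.001, -1.0]]
contact_force: [-2.1, 5.5, 1.0]
width: 0.0281
grip_force: 58.9
[0.6853 0.018  0.2495] [-2.1194  5.4928  1.0205] [ 0.7888  0.4817 -0.1648] 0.028144402496406
scene 6608 6572 angle 1.5378188553690506 [0.033  0.0015]
scene flap_bar [(array([0.6742, 0.0236, 0.2663]), 0.6)]
scene flap_hinge [(array([0.6874, 0.0211, 0.0879]), 0.71)]
strip -0.13 -0.113 266 angle 1.515215082373197 icpt -0.002762514289567507
strip 0.113 0.13 496 angle 1.5152175701217276 icpt -0.003617749559781824
strip -0.1 0.1 4691 angle 1.5428508319966505 icpt 0.0026240862734174717
top 126 126 angle 1.5149891144481633 [0.0559 0.0067]
top flap_bar []
top flap_hinge [(array([0.6976, 0.207 , 0.0016]), 0.27)]
top edge 60 a 0.009421698740731654 [0.0034 0.0152] 0.14236111610466756
top edge 30 a 0.010092667732715598 [0.0034 0.0154] 0.14249389660146963
```

```bash
ls pics; python3 - <<'E'
import cv2,numpy as np
a=cv2.imread('pics/scene16.2.png')[110:310,230:430]; b=cv2.imread('pics/top16.2.png')[150:290,230:410]
cv2.imwrite('pics/v1.png',np.hstack([cv2.resize(a,(400,400),interpolation=2),cv2.resize(b,(400,311),interpolation=2)[:400] if 0 else cv2.copyMakeBorder(cv2.resize(b,(400,311),interpolation=2),0,89,0,0,0)]))
E
```

```text
bar1.png
cap1.png
cap2.png
s60.png
scene0.png
scene14.9.png
scene16.2.png
top0.png
top14.9.png
top16.2.png
```

View pics/v1.png

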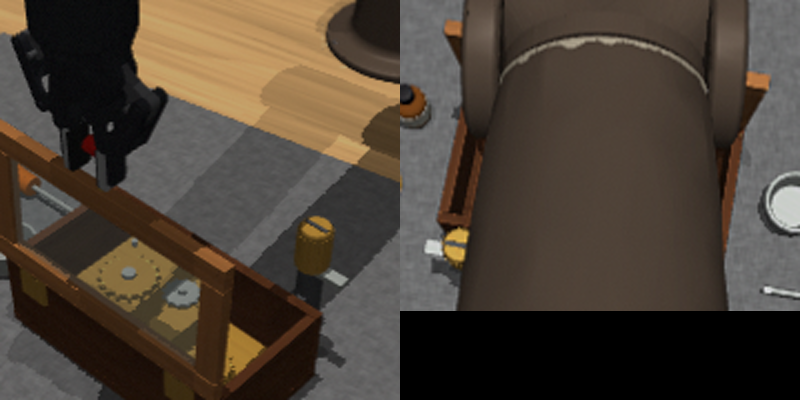

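The left crop (scene) shows the flap nearly upright with the bar held at (88,145). The right crop (top) is mostly hidden by the arm. The case's rear wall is vertical and holds the hinge line, so I'll use it as the reference for the flap's tilt in the same camera.

```bash
cat > ang2.py <<'E'
from h import *
np.set_printoptions(precision=4,suppress=True)
s=get_state();print(s['ee_pos'],s['contact_force'])
ex=np.array([.9855,-.170,0]); H=np.array([.687,.017,.091]); ey=np.array([.170,.9855,0])
D=[get_image("scene") for _ in range(3)]; C=np.vstack([cloud(p,np.ones((480,640),bool)) for p in D])
A=(C-H)@-ex; B=C[:,2]-.091; V=(C-H)@ey
def fit(nm,ok,a0=0):
    for it in range(6):
        M=np.c_[B[ok],V[ok],np.ones(ok.sum())]; k=np.linalg.lstsq(M,A[ok],rcond=None)[0]
        r=abs(A-(k[0]*B+k[1]*V+k[2])); ok=base&(r<(.004 if it>1 else .007))
    print(nm,ok.sum(),"lean",np.arctan(k[0]),"yaw",k[1],"at hinge",k[2],"rms",np.std((A-(k[0]*B+k[1]*V+k[2]))[ok]),"slope no yaw",np.polyfit(B[ok],A[ok],1))
base=(abs(V)<.12)&(B>-.08)&(B<-.02)&(abs(A)<.012); fit("rear wall",base)
base=(abs(abs(V)-.12)<.007)&(B>.01)&(B<.138)&(abs(A)<.03); fit("stiles",base)
base=((abs(abs(V)-.12)<.007)&(B>.01)|(abs(V)<.12)&(B>.128))&(B<.138)&(abs(A)<.03); fit("stiles+rail",base)
base=(abs(V)<.12)&(B>.128)&(B<.138)&(abs(A)<.03); print("top rail a",np.median(A[base]),base.sum())
for b in (.02,.05,.08,.11,.132):
    m=(abs(abs(V)-.12)<.007)&(abs(B-b)<.006)&(abs(A)<.03); print(b,m.sum(),np.median(A[m]))
E
python3 ang2.py
```

```text
[0.6852 0.0181 0.2495] [-0.4374  5.4172  1.2578]
rear wall 5672 lean -0.018632856859698323 yaw -0.004023578099944283 at hinge 0.0018687943537181206 rms 0.0010961532770128622 slope no yaw [-0.0188  0.0018]
stiles 2168 lean 0.054075636555993796 yaw -0.003579969540668037 at hinge -0.0030423958965888624 rms 0.0007893134291520944 slope no yaw [ 0.0541 -0.0031]
stiles+rail 3707 lean 0.054309007005265954 yaw -0.00356972025644911 at hinge -0.0030549894667819266 rms 0.0007799085398727899 slope no yaw [ 0.0549 -0.0032]
top rail a 0.0041194509018409944 1638
0.02 176 -0.0020251135178223634
0.05 196 -0.0006021916687069715
0.08 207 0.0012309627597405799
0.11 222 0.0027170894468930337
0.132 241 0.004053207970727333
```

```bash
cat >> ang2.py <<'E'
print("--")
for lo,hi in ((-.12,-.095),(-.05,.05),(.095,.12)):
    base=(V>lo)&(V<hi)&(B>-.08)&(B<-.015)&(abs(A)<.012); fit("wall %g"%lo,base)
base=(abs(V)<.05)&(B>-.08)&(B<-.01)&(abs(A)<.012)
for b in (-.075,-.06,-.045,-.03,-.015): m=base&(abs(B-b)<.006); print(b,m.sum(),np.median(A[m]))
# bench check
m=(D[0]["depth"]>0); X=C; g=(abs(X[:,2])<.01)&(X[:,0]>.75)&(X[:,0]<.95)&(abs(X[:,1])<.15); print("bench plane",g.sum(),np.linalg.lstsq(np.c_[X[g,:2],np.ones(g.sum())],X[g,2],rcond=None)[0])
g=(abs(X[:,2])<.01)&(X[:,0]>.35)&(X[:,0]<.95)&(abs(X[:,1])<.3); print("bench plane wide",g.sum(),np.linalg.lstsq(np.c_[X[g,:2],np.ones(g.sum())],X[g,2],rcond=None)[0])
E
python3 ang2.py | sed -n '/--/,$p'
```

```text
--
wall -0.12 499 lean -0.030474586639455105 yaw -0.08003477190381077 at hinge -0.007153693571045149 rms 0.0011485289997219363 slope no yaw [-0.0277  0.0016]
wall -0.05 2679 lean -0.0030445205830899984 yaw -0.003072405173168624 at hinge 0.002875735796226782 rms 0.0007284894303502982 slope no yaw [-0.0031  0.0029]
wall 0.095 779 lean -0.044604157806816626 yaw 0.08102929433520549 at hinge -0.008838629901383706 rms 0.0013142480722113717 slope no yaw [-0.0441 -0.0001]
-0.075 419 0.003115329288317859
-0.06 489 0.0030096052489944182
-0.045 494 0.0029821352562053845
-0.03 503 0.0030284927231303306
-0.015 490 0.0029210152689485786
bench plane 56131 [-0.006   0.0016  0.0051]
bench plane wide 193178 [-0.0033  0.0018  0.0029]
```

The rear wall (between the hinge leaves) reads vertical to 3 mrad and puts the hinge at the right offset from the flap's face. So the flap stands about 0.055 rad short of upright, and the bar has crept in the pads. For the rest I'll turn tool and flap together about the hinge so nothing spins in the pads.

```bash
python3 -m jog '[[[0,0.009,0],[-0.0015,0,0],0],[[0,0.009,0],[-0.0015,0,0],0],[[0,0.009,0],[-0.0015,0,0],0],[[0,0.009,0],[-0.0015,0,0],0],[[0,0.009,0],[-0.0015,0,0],0],[[0,0.009,0],[-0.0015,0,0],0],[[0,0,0],[0,0,0],0],[[0,0,0],[0,0,0],0]]'; python3 ang2.py
```

```text
time: 17.9
ee_pos: [0.6942, 0.0165, 0.2494]
orientation: [[-0.984, 0.168, -0.053], [0.168, 0.986, 0.01], [0.054, 0.001, -0.999]]
contact_force: [-1.7, 5.1, 1.0]
width: 0.0283
grip_force: 59.2
[0.6942 0.0165 0.2494] [-1.667   5.0899  0.9982]
rear wall 5693 lean -0.019487764860567688 yaw -0.0036409288866588894 at hinge 0.0018341216605673506 rms 0.0010968054964745142 slope no yaw [-0.0196  0.0018]
stiles 1979 lean -0.0014291366179081657 yaw -0.003355102700214864 at hinge -0.0031560108661122348 rms 0.0007198071407594996 slope no yaw [-0.0016 -0.0032]
stiles+rail 3411 lean -0.001685751186492739 yaw -0.0032952541709922265 at hinge -0.003143607686301975 rms 0.000712509311158815 slope no yaw [-0.0012 -0.0032]
top rail a -0.0034321640564648212 1517
0.02 164 -0.003209289298960856
0.05 175 -0.003302338293806979
0.08 186 -0.0035057831909495307
0.11 190 -0.003320560468189793
0.132 209 -0.003507598236667455
--
wall -0.12 504 lean -0.03325140897554828 yaw -0.07100209068851089 at hinge -0.006387025838229814 rms 0.001158234840898385 slope no yaw [-0.0315  0.0014]
wall -0.05 2678 lean -0.0017948953472303431 yaw -0.0024579039984684394 at hinge 0.0029483924274002456 rms 0.0007222781212481134 slope no yaw [-0.0018  0.0029]
wall 0.095 792 lean -0.042437630480954745 yaw 0.07904253555961818 at hinge -0.008508231524244408 rms 0.0012883966610650786 slope no yaw [-0.0416  0.0001]
-0.075 421 0.0030448092503973043
-0.06 476 0.0030663458477067206
-0.045 498 0.003049264478389919
-0.03 509 0.0030018435941880214
-0.015 480 0.0029210000269743737
bench plane 56106 [-0.006   0.0017  0.0051]
bench plane wide 192964 [-0.0033  0.0018  0.0029]
```

```bash
python3 -m jog '[[[0,0,0],[0,0,0],0],[[0,0,0],[0,0,0],0],[[0,0,0],[0,0,0],0],[[0,0,0],[0,0,0],0],[[0,0,0],[0,0,0],0],[[0,0,0],[0,0,0],0],[[0,0,0],[0,0,0],0],[[0,0,0],[0,0,0],0]]'; python3 ang2.py | grep stiles; python3 - <<'E'
from h import *
p=get_image("scene")
for n in ("wheel","oil","cup","driver"): print(n,[np.round(r["centre"],3) for r in tip_of(p,n)[:1]])
cv2.imwrite('pics/fin.png',cv2.resize(p['frame'][80:360,180:480,::-1],None,fx=2,fy=2))
E
```

```text
time: 19.05
ee_pos: [0.6941, 0.0165, 0.2494]
orientation: [[-0.984, 0.168, -0.053], [0.168, 0.986, 0.01], [0.054, 0.001, -0.999]]
contact_force: [-0.9, 5.5, 0.8]
width: 0.0284
grip_force: 59.2
stiles 1992 lean -0.0021059380327959607 yaw -0.0035760279265744806 at hinge -0.003085728604096084 rms 0.000696030158555952 slope no yaw [-0.0022 -0.0032]
stiles+rail 3468 lean -0.0015262359800692605 yaw -0.003485287718756865 at hinge -0.0031197299418813627 rms 0.0007097185007232729 slope no yaw [-0.001  -0.0032]
wheel [array([ 0.624,  0.243, -0.   ])]
oil [array([0.699, 0.206, 0.005])]
cup [array([0.621, 0.029, 0.003])]
driver []
```

View pics/fin.png

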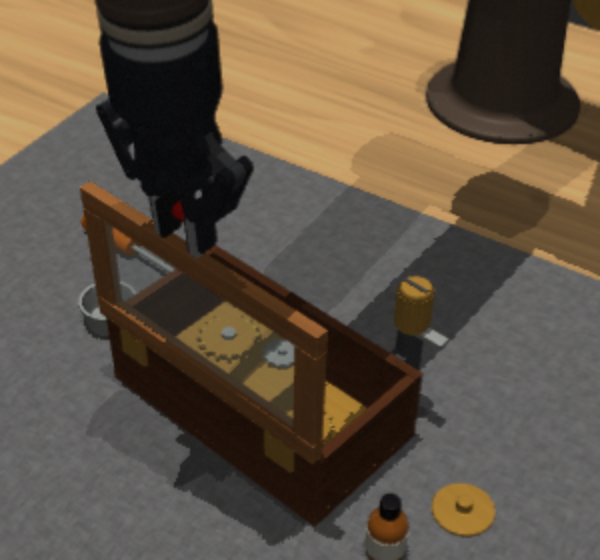

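The flap stands upright and steady with the bar in the pads (180,210). The cap's tongue is clear (435,338), and the wheel, oil bottle, cup and screwdriver look untouched (the "cup" reading is a false hit on the case).

```bash
python3 -c "
from station import *;print(job_done())"
```

```text
the job is handed in; nothing more can be done
None
```

The cap is unscrewed to its stop, and the flap stands upright to within about 0.005 rad by camera, still gripped by its bar; the wheel, oil bottle, cup and screwdriver look undisturbed, and the job was handed in at about 19 s.

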